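# Ease the frame cramp by one ratchet notch

### The arm

A 7-joint arm with a two-finger parallel gripper is mounted at the origin on the work surface. World frame = base frame: x ahead of the robot, y to its left, z up, the work surface at z = 0. Lengths are in m, angles in rad, forces in N, time in s.
With the tool pointing down it reaches from about 0.425 to 0.825 m from the base axis. Payload 3.6 kg.
Tool frame: the origin (TCP) lies on the centre line of the jaws, within the pads' length; the fingertips stand 8 mm ahead of it and the grasp point (between the pads) lies 11 mm behind it; z points along the fingers, y is the line along which they close (so a half turn about z gives the same grasp; the last joint's range is limited). The gripper opens to 85 mm and grips with 20 to 120 N. Pads are 22 mm wide; open, the fingers measure 114 mm over their backs; the gripper's body (76 mm by 85 mm) begins 54 mm behind the grasp point. The pads swing forward as they close: fully open they stand 13 mm farther back than shut.
Start: joints at [1.298, 0.615, -0.013, 1.423, 0.008, 1.103, -0.04], TCP at [0.159, -0.63, 0.202] pointing down, gripper open.
Joint ranges: [-3.12, 3.12], [-0.3, 2.06], [-1.34, 1.32], [0.26, 2.42], [-1.36, 4.5], [0.01, 1.98], [-2.84, 2.84]. Speed limits (rad/s): [2.79, 2.79, 3.14, 3.14, 3.14, 3.14, 3.14].

### API

Orientations are given as a unit quaternion [w, x, y, z].
In Python, from workcell import arm, read_camera, job gives the robot as it stands. Calls block until the motion is done:
- arm.movep(position, orientation): joint-space move of the TCP to a pose.
- arm.servo_line(position, rotation=None, rate=0.15): straight line of the TCP; rotation=None keeps the orientation; rate is the mean speed in m/s.
- arm.move_joints(angles): joint-space move.
- arm.move_gripper(opening, force=None): finger opening in m; force is the grip in N (None keeps the last); returns when the fingers have stopped.
- arm.dwell(seconds).
- arm.solve_ik(position, orientation): joint angles nearest the present ones, or None.
- read_camera(name): name is "scene" or "top" or "wrist"; returns a dict with "img" (384x512x3 uint8, red, green, blue), "K" (3x3 intrinsics, pixels), "k1" (the pictures are not rectified: a ray, as slopes to the right and down, at radius r is drawn at 1 + k1 r^2 times it, then the intrinsics apply), "rvec" (rotation vector, rad) and "tvec" (3), from world to camera coordinates, as OpenCV has them; the wrist camera has in their place "T_tool_cam" (4x4, takes a point from camera to tool coordinates, whose origin is the TCP and whose axes are the flange's). Camera axes: x right, y down, z forward; pixel columns grow to the right and rows downward; lengths in m; the calibration is good to about 2 mm. A picture is of the moment at which its call begins: read the wrist's pose just before it. There is no depth.
A pose or a line that the arm cannot do raises arm.Unreachable and nothing moves.
- job.hand_in(): hands the job in; it is judged then, once.
Readings, each from a call of its own:
- arm.read_time_s(): time.
- arm.read_joint_positions(): joint angles.
- arm.read_joint_velocities(): joint speeds.
- arm.read_joint_efforts(): joint torques, N m.
- arm.read_tool_pos(): TCP position.
- arm.read_tool_rot(): TCP orientation.
- arm.read_force(): force on the tool from outside, world axes, zero at the start.
- arm.read_torque(): the same for the moment, N m.
- arm.read_gripper_width(): finger opening in m.
- arm.read_grip_force(): force on a finger pad.
Only numpy, scipy, OpenCV 4.12 (cv2) and the standard library are available. Lean on these libraries where they do the work, as an engineer would, in place of code of your own. Each camera call takes 0.05 s, during which the arm holds its last target. There are 200 camera calls.

### The job

The frame cramp on the bench is holding the timber rail too tight: ease it by exactly one notch of its ratchet wheel. With a fingertip, tip the pawl up out of the teeth and right over so that it stays up by itself, push the star handle so that the wheel turns back one notch (top of the wheel towards the rail), then tip the pawl down again so that it sits fully in the next notch. Push gently, without gripping, forcing or lifting anything, and leave the rail and the other things on the bench where they are.

Things in the scene. Friction and masses are not known exactly. Their poses are not given: they have to be found in the camera images.
- cramp: Rack-and-pinion frame cramp, bolted down: steel base 120 x 320 x 10 mm, blue fence at one end, two blue cheek plates at the other. Origin on the bench under the base's middle; x points to the side with ratchet wheel, pawl and star handle, y along the base from fence and rail to the wheel, z up. Yaw within 0.3 rad. Cheek behind the pawl: x 18 to 26 mm, 178 mm high.
- wheel_axis (a point): Point on the wheel's axis (along the cramp's x) in the star handle's mid-plane: x 95, y 75, z 105 mm in the cramp's frame. Ratchet wheel in the plane x = 41 mm: 12 saw teeth (30 degrees a notch), tip radius 52, 14 mm thick. Star handle fixed to it in the plane x = 95 mm: four 10 mm spokes, each ending in a black ball 28 mm across centred 82 mm from the axis.
- top_ball (a point): Centre of the black ball (28 mm across) of the uppermost spoke. At wheel = 0 the spoke leans 15 degrees from upright to the cramp's +y, one notch back 15 degrees to -y (ball centre 184 mm above the bench, 187 when upright). Pushing the ball along the cramp's -y turns the wheel back.
- wheel (a joint): Turn of wheel and star handle, rad; grows as it turns back (top towards the rail), drawing the pressure pad off the rail, 12 mm per rad. A notch is 0.524. Starts at -0.03 to 0.03; stays where left (about 3 N at a ball). The seated pawl stops it at 0.05, seated one notch back at 0.57; pushed past 0.57 with the pawl up, the pawl lands on top of the next tooth and cannot go down.
- pawl_pivot (a point): Middle of the pawl's pivot (axis along the cramp's x): x 41, y 20, z 162 mm in the cramp's frame. The pawl is a steel bell crank, two arms at a right angle: nose arm 58 mm long, up to 20 mm deep, 16 mm wide along x; thumb lever 62 mm long, 10 mm thick, 14 mm wide, with a thumb pad 26 mm wide over its last 22 mm. Nothing stands over it.
- pawl (a joint): Turn of the pawl, rad: 0.02 to 0.08 seated in a notch (about 0.17 on top of a tooth), grows as the nose rises, 1.6 lying back on its stop pin. Free, no spring, 0.22 kg: below 0.78 it falls into the teeth, above it falls over to the stop and stays. Push inside the angle between its arms: on the thumb lever along the cramp's -y to raise it, on the nose arm along +y to bring it down.
- thumb_tip (a point): Middle of the thumb lever's end, 62 mm from the pivot. With the pawl seated the lever stands about 8 degrees off upright, leaning to the cramp's +y; at 1.6 it lies back nearly level, pointing to -y.
- nose_tip (a point): Lower corner of the pawl's nose, 58 mm from the pivot. With the pawl seated it lies in the teeth at the top of the wheel (about 10 degrees below level, pointing to the cramp's +y); at 1.6 the nose arm stands up, about 80 degrees above level, leaning a little to +y.
- rail_mid (a point): Centre of the planed timber rail in the cramp, 240 x 45 x 95 mm, standing on edge on the base plate along the cramp's x, between fence and pressure pad. Loose; stays there.
- tape: Tape measure, black, 70 x 64 x 34 mm, loose, beside the cramp on its wheel side. Origin under its middle.
- driver: Screwdriver with black handle, 200 mm long, 26 mm thick, loose, beside the cramp on its wheel side. Origin under its middle, x along it.
- offcut: Timber offcut 75 x 45 x 32 mm, loose, beside the cramp's fence end. Origin under its middle.
- stud: Timber stud with one mitred end, 385 x 95 x 45 mm, lying flat on the right of the bench, loose. Origin on its underside, 160 mm from the square end.
- drill: Cordless drill lying on its side on the left of the bench, about 240 x 190 x 60 mm, loose. Origin under its barrel.
- jar: Screw jar, 72 mm across and 85 mm high, loose, on the near left. Origin under its middle.

How it is judged:
On the way, in this order (a step that is already met when the one before it is completed fails the run):
1. the pawl has been tipped up and over and stays up by itself, the wheel not yet turned back (value of joint pawl above 1.2 rad and value of joint wheel below 0.2 rad), for 0.2 s.
2. the wheel has been pushed back by a notch (value of joint wheel above 0.42 rad), for 0.1 s.
At the end, for the whole second after the job is handed in: The wheel rests one notch back from its start (joint wheel 0.42 to 0.60 rad), the pawl sits down in that notch (joint pawl under 0.13 rad), both at rest; the rail within 15 mm and every other loose thing within 30 mm of where it was (value of joint wheel between 0.42 and 0.6 rad and value of joint pawl below 0.13 rad and velocity of joint wheel between -0.05 and 0.05 rad/s and velocity of joint pawl between -0.05 and 0.05 rad/s and distance of rail_mid from where it was at the start of the episode below 0.015 m and distance of each of tape, driver, offcut, stud, drill, jar from where it was at the start of the episode below 0.03 m); the robot touches nothing.
It fails at once if the wheel is turned back well past one notch (over 0.85 rad) (value of joint wheel above 0.85 rad).
It fails at once if the rail in the cramp is shifted by more than 20 mm or lifted (distance of rail_mid from where it was at the start of the episode above 0.02 m).
It fails at once if another loose thing on the bench (tape measure, screwdriver, offcut, stud, drill, jar) is lifted or shifted by more than 40 mm (distance of any of tape, driver, offcut, stud, drill, jar from where it was at the start of the episode above 0.04 m).
It fails at once if pawl or star handle is gripped or forced: the fingers press on one of them with over 30 N (contact force between the fingers and pawl above 30 N or contact force between the fingers and wheel above 30 N).
It also fails if it takes over 51 s, if anything falls off the work surface, if the arm or the gripper's body presses on something with over 40 N, if the wrist force passes 120 N, or if a joint passes its speed limit or range.

## Working session

There is one attempt and no reset: what is moved stays moved. The work goes in short steps, each a Python script; the robot and the scene stay as the last script left them, time stands still between calls to the robot, and variables do not carry over. Pictures are saved under pics/ and viewed, at most 10 in all, crops included, and the job is handed in when it is done.

```bash
mkdir -p pics; ls; python3 - <<'E'
from workcell import arm, read_camera
import cv2
for n in ("scene","top"):
    c=read_camera(n); cv2.imwrite(f"pics/{n}0.png",c["img"][:,:,::-1]); print(n,c["K"].tolist(),c["k1"],c["rvec"],c["tvec"])
print(arm.read_tool_rot(),arm.read_time_s(), read_camera("wrist")["T_tool_cam"])
E
```

```text
pics
scene [[407.25261808417554, 0.0, 260.18662823196127], [0.0, 407.25261808417554, 190.3735831072499], [0.0, 0.0, 1.0]] -0.07807547071987346 [ 1.25849878  2.138215   -1.01018289] [ 0.26059945 -0.18826172  1.7061945 ]
top [[392.42090724857457, 0.0, 255.29716385018108], [0.0, 392.42090724857457, 190.70976418921506], [0.0, 0.0, 1.0]] -0.020873811492651693 [ 2.12081963 -2.10235655  0.21265006] [5.55446136e-04 5.77224563e-01 1.31488966e+00]
[-1.13791330e-03  9.92393300e-01  1.23102470e-01 -1.57773975e-04] 0.1 [[ 6.96000909e-04 -9.60775144e-01 -2.77327675e-01  7.05788719e-02]
 [ 9.99999717e-01  7.47640262e-04 -8.04588594e-05 -6.51886306e-04]
 [ 2.84644208e-04 -2.77327540e-01  9.60775392e-01 -1.71254060e-01]
 [ 0.00000000e+00  0.00000000e+00  0.00000000e+00  1.00000000e+00]]
```

View pics/scene0.png

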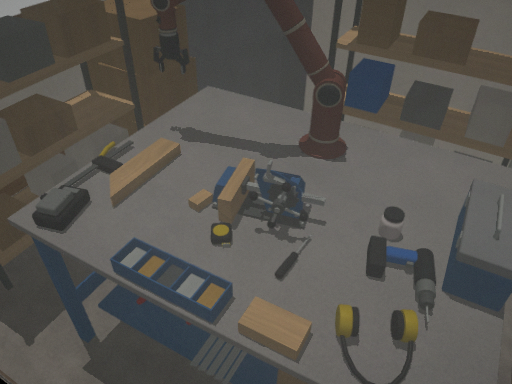

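View pics/top0.png

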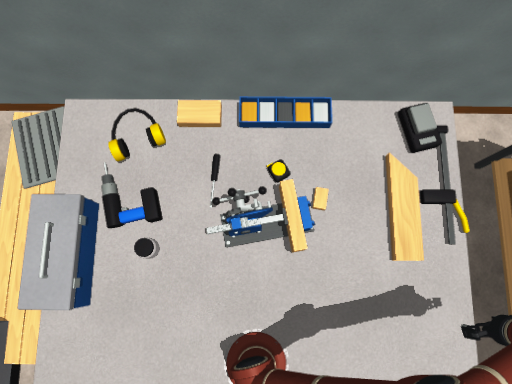

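```bash
python3 - <<'E'
import cv2
a=cv2.imread("pics/top0.png")[165:265,195:330]; b=cv2.imread("pics/scene0.png")[140:240,190:330]
cv2.imwrite("pics/ca.png",cv2.resize(a,(790,585),interpolation=cv2.INTER_CUBIC))
b=cv2.convertScaleAbs(b,alpha=1.6)
cv2.imwrite("pics/cb.png",cv2.resize(b,(784,560),interpolation=cv2.INTER_CUBIC))
E
```

```text
(no output)
```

View pics/ca.png

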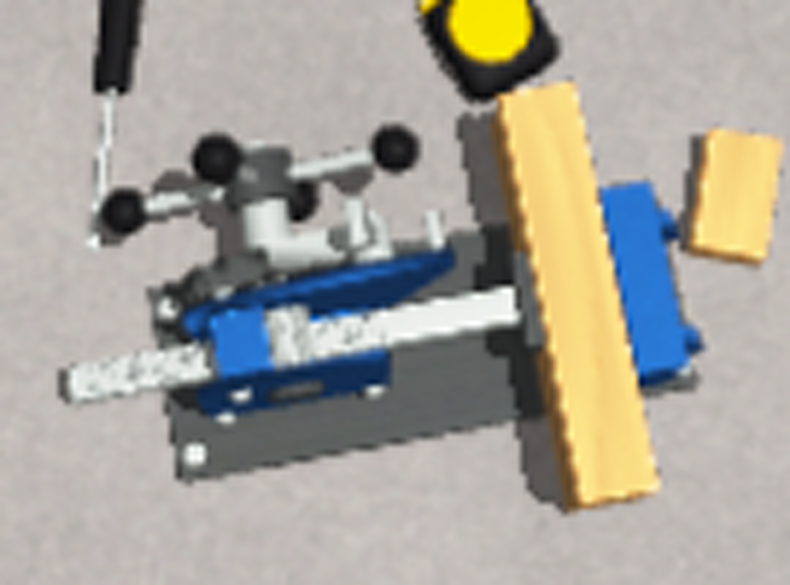

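View pics/cb.png

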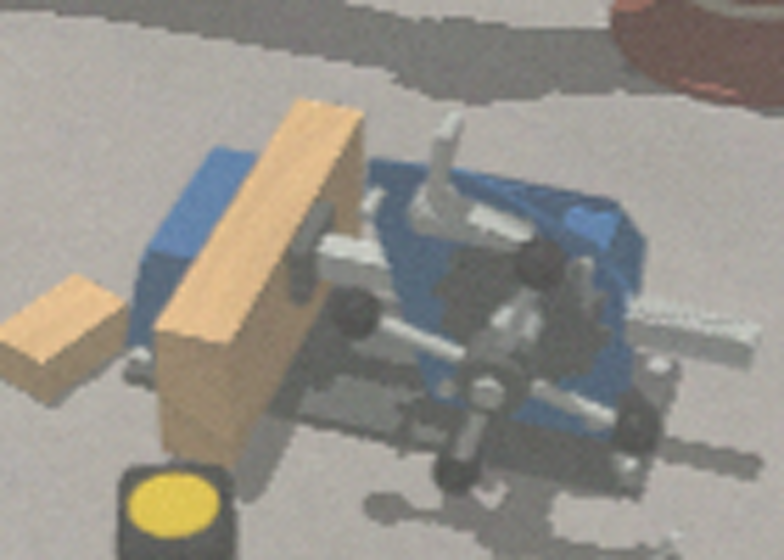

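```bash
cat > h.py <<'E'
import numpy as np, cv2
def ray(cam,px):
    R=cv2.Rodrigues(np.array(cam["rvec"],float))[0]; t=np.array(cam["tvec"],float)
    n=cv2.undistortPoints(np.array([[px]],float),np.array(cam["K"]),np.array([cam["k1"],0,0,0,0.]))[0,0]
    return -R.T@t, R.T@np.array([n[0],n[1],1.])
def plane(cam,px,z):
    o,d=ray(cam,px); return o+d*(z-o[2])/d[2]
def tri(*rays):
    A=0;b=0
    for o,d in rays:
        d=d/np.linalg.norm(d);P=np.eye(3)-np.outer(d,d);A=A+P;b=b+P@o
    x=np.linalg.solve(A,b); return x,[np.linalg.norm((np.eye(3)-np.outer(d,d)/(d@d))@(x-o)) for o,d in rays]
E
python3 - <<'E'
from h import *; from workcell import read_camera
from scipy.optimize import least_squares
s=read_camera("scene");t=read_camera("top")
A=lambda u,v:((u+.5)/5.852+194.5,(v+.5)/5.85+164.5)
B=lambda u,v:((u+.5)/5.6+189.5,(v+.5)/5.6+139.5)
T=dict(top=(215,158),py=(125,212),my=(393,148),thumb=(355,205),bot=(300,197))
S=dict(top=(540,262),py=(635,425),my=(357,312),thumb=(455,118),bot=(457,472))
X={}
for k in T:
    X[k],e=tri(ray(t,A(*T[k])),ray(s,B(*S[k]))); print(k,X[k].round(4),np.round(e,4))
c1,c2=plane(t,A(178,478),.01),plane(t,A(155,290),.01);print(c1,c2)
m=lambda w:dict(top=(.095,.075+.082*np.sin(.2618-w),.105+.082*np.cos(.2618-w)),py=(.095,.075+.082*np.cos(.2618-w),.105-.082*np.sin(.2618-w)),my=(.095,.075-.082*np.cos(.2618-w),.105+.082*np.sin(.2618-w)),thumb=(.041,.0286,.2234),bot=(.095,.075-.082*np.sin(.2618-w),.105-.082*np.cos(.2618-w)))
def f(p):
    c,n=np.cos(p[2]),np.sin(p[2]);R=np.array([[c,-n,0],[n,c,0],[0,0,1]]);o=np.array([p[0],p[1],0]);M=m(p[3])
    r=[R@np.array(M[k])+o-X[k] for k in X]
    r+=[(R@[-.06,.16,.01]+o-c1),(R@[.06,.16,.01]+o-c2)]
    return np.concatenate(r)
r=least_squares(f,[.5,0,0,0]);print(r.x);print(r.fun.reshape(-1,3).round(4))
E
```

```text
top [0.5472 0.0811 0.1864] [0.0001 0.0001]
py [0.5348 0.139  0.0887] [0.0003 0.0003]
my [ 0.5662 -0.0162  0.1265] [0. 0.]
thumb [0.5124 0.0078 0.2312] [0.0035 0.0035]
bot [0.5555 0.0414 0.0254] [0.0022 0.0022]
[0.38619251 0.1109567  0.01      ] [0.50050238 0.12786618 0.01      ]
[ 0.4755388  -0.03301218  0.2133664   0.02120976]
[[ 0.0011 -0.0016 -0.0017]
 [ 0.0008 -0.0008 -0.0032]
 [ 0.0031 -0.0013 -0.002 ]
 [-0.0028 -0.0042 -0.0078]
 [ 0.0011 -0.0001 -0.0001]
 [-0.0032 -0.0003 -0.    ]
 [-0.0002  0.0082 -0.    ]]
```

```bash
cat >> h.py <<'E'
from scipy.spatial.transform import Rotation as Ro
from workcell import arm, read_camera
import json,os
P=json.load(open("p.json")) if os.path.exists("p.json") else [.4755,-.033,.207]
def W(x,y,z,p=None):
    p=p or P; c,n=np.cos(p[2]),np.sin(p[2]); return np.array([p[0]+c*x-n*y,p[1]+n*x+c*y,z])
def Q(sgn=1):  # tool x = sgn * cramp y, tool z down
    c,n=np.cos(P[2]),np.sin(P[2]); ty=np.array([-n,c,0]); x=sgn*ty; z=np.array([0,0,-1.]); y=np.cross(z,x)
    q=Ro.from_matrix(np.column_stack([x,y,z])).as_quat(); return [q[3],q[0],q[1],q[2]]
def qm(q): return Ro.from_quat([q[1],q[2],q[3],q[0]]).as_matrix()
def wrist(name=None):
    p=np.array(arm.read_tool_pos());R=qm(arm.read_tool_rot());c=dict(read_camera("wrist"))
    Tt=np.array(c["T_tool_cam"]);Rc=R@Tt[:3,:3];o=p+R@Tt[:3,3]
    c["rvec"]=cv2.Rodrigues(Rc.T)[0].ravel();c["tvec"]=-Rc.T@o
    if name: cv2.imwrite(f"pics/{name}.png",c["img"][:,:,::-1]); np.save(f"pics/{name}.npy",{k:c[k] for k in("rvec","tvec","K","k1")},allow_pickle=True)
    return c
def F(): return np.round(arm.read_force(),2)
E
python3 - <<'E'
from h import *
for s in (1,-1):
    for a in ((.041,.06,.34),(.041,-.04,.2),(.095,.12,.2),(.041,.04,.2)):
        q=arm.solve_ik(W(*a),Q(s)); print(s,a,None if q is None else np.round(q,2))
E
```

```text
1 (0.041, 0.06, 0.34) [ 0.4   0.34 -0.73  1.58  0.23  1.31 -0.15]
1 (0.041, -0.04, 0.2) [ 0.44  0.47 -0.54  1.77  0.29  0.98 -0.  ]
1 (0.095, 0.12, 0.2) [ 0.24  0.56 -0.73  1.7   0.42  1.05 -0.43]
1 (0.041, 0.04, 0.2) [ 0.34  0.45 -0.59  1.82  0.3   0.96 -0.18]
-1 (0.041, 0.06, 0.34) [-0.85  0.44  1.14  1.62 -0.41  1.35 -2.59]
-1 (0.041, -0.04, 0.2) [-0.06  0.43  0.21  1.79 -0.11  0.93 -2.74]
-1 (0.095, 0.12, 0.2) [-0.87  0.7   1.13  1.73 -0.69  1.17 -2.47]
-1 (0.041, 0.04, 0.2) [-0.76  0.63  1.14  1.85 -0.64  1.09 -2.32]
```

```bash
python3 - <<'E'
from h import *
p=arm.read_tool_pos(); arm.servo_line([p[0],p[1],.36],rate=.3)
arm.move_gripper(0.0)
arm.movep(W(.065,.06,.34),Q(1)); wrist("w1")
arm.servo_line(W(.065,.13,.34),rate=.2); wrist("w2")
print(arm.read_time_s(),F(),arm.read_gripper_width())
a=cv2.imread("pics/w1.png");b=cv2.imread("pics/w2.png");cv2.imwrite("pics/w12.png",cv2.resize(np.vstack([a,b]),(400,600)) if 0 else np.vstack([a[:300],b[:300]]))
E
```

```text
4.9917 [-0.05 -0.13  0.1 ] 7.498813864356602e-05
```

View pics/w12.png

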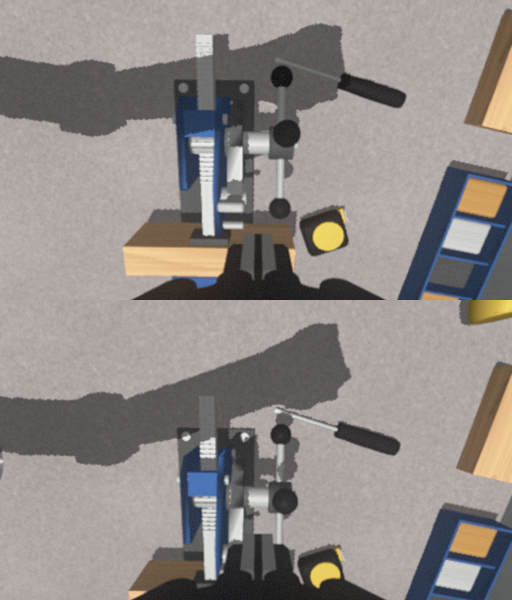

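```bash
python3 - <<'E'
from h import *
a=np.load("pics/w1.npy",allow_pickle=True).item();b=np.load("pics/w2.npy",allow_pickle=True).item()
def loc(X):
    d=np.array(X)[:2]-np.array(P[:2]);c,n=np.cos(P[2]),np.sin(P[2]);return np.round([c*d[0]+n*d[1],-n*d[0]+c*d[1],X[2]],4)
print("top",loc(tri(ray(a,(287,133)),ray(b,(285,201)))[0]),loc(plane(a,(287,133),.184)),loc(plane(b,(285,201),.184)))
print("py",loc(tri(ray(a,(282,76)),ray(b,(281,134)))[0]),loc(plane(a,(282,76),.084)))
print("my",loc(plane(a,(280,208),.126)))
for q in((174,81),(255,80)):print("corner",loc(plane(a,q,.01)))
E
```

```text
top [0.0944 0.0984 0.1858] [0.0946 0.0982 0.184 ] [0.0944 0.0978 0.184 ]
py [0.0954 0.1589 0.0892] [0.0957 0.1593 0.084 ]
my [ 0.0931 -0.0009  0.126 ]
corner [-0.0585  0.158   0.01  ]
corner [0.0613 0.1589 0.01  ]
```

```bash
python3 - <<'E'
from h import *
arm.servo_line(W(.041,.064,.30),rate=.2)
arm.servo_line(W(.041,.064,.206),rate=.12); print("down",F())
for y in (.048,.034,.02,.008,-.004):
    arm.servo_line(W(.041,y,.206),rate=.05); print(y,F())
arm.dwell(.3); print(F())
arm.servo_line(W(.041,-.004,.30),rate=.15)
arm.servo_line(W(.055,.085,.33),rate=.2); wrist("w3"); c=read_camera("scene")["img"][140:240,190:330,::-1]
a=cv2.imread("pics/w3.png")[40:340,120:420]
cv2.imwrite("pics/m3.png",np.hstack([cv2.resize(a,(380,380)),cv2.resize(cv2.convertScaleAbs(c,alpha=1.5),(420,380))]))
print(arm.read_time_s())
E
```

```text
down [-0.2   0.35 -0.89]
0.048 [-0.27  0.29 -0.31]
0.034 [-1.2   0.45 -0.03]
0.02 [-0.81 -0.49  0.09]
0.008 [-0.23 -0.05 -0.01]
-0.004 [ 0.44  0.23 -0.52]
[ 0.65 -0.27 -0.05]
10.3917
```

View pics/m3.png

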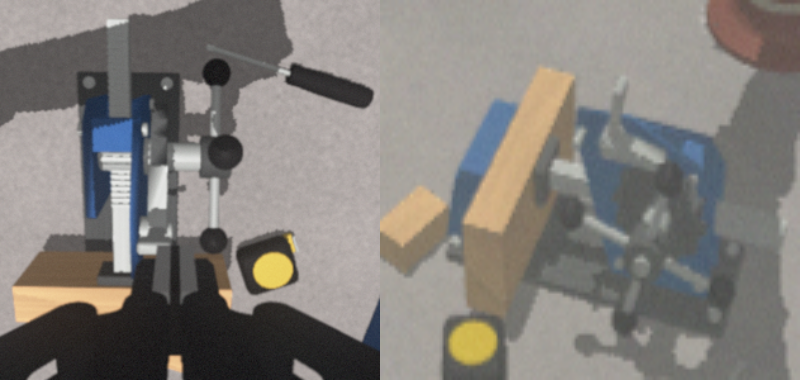

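```bash
python3 - <<'E'
from h import *
t=[]
def snap():
    c=read_camera("scene")["img"][110:230,215:325,::-1]; t.append(cv2.resize(cv2.convertScaleAbs(c,alpha=1.7),(264,288),interpolation=cv2.INTER_CUBIC))
arm.servo_line(W(.043,.066,.30),rate=.2)
arm.servo_line(W(.043,.066,.199),rate=.12); print("down",F()); snap()
for y in (.04,.02,.005,-.008):
    arm.servo_line(W(.043,y,.199),rate=.05); print(y,F(),np.round(arm.read_tool_pos()-W(.043,y,.199),4)); 
    snap()
arm.dwell(.3); snap()
cv2.imwrite("pics/m4.png",np.vstack([np.hstack(t[:3]),np.hstack(t[3:])]))
print(arm.read_time_s())
E
```

```text
down [ 0.22  0.17 -0.63]
0.04 [-0.54  0.29 -0.14] [-0.  0. -0.]
0.02 [ 0.51 -0.21  0.58] [-0.     -0.0002 -0.0001]
0.005 [ 0.75  0.61 -0.88] [ 0.     -0.0004 -0.0001]
-0.008 [-1.11 -0.14 -0.42] [ 0.     -0.0005 -0.0001]
14.3917
```

View pics/m4.png

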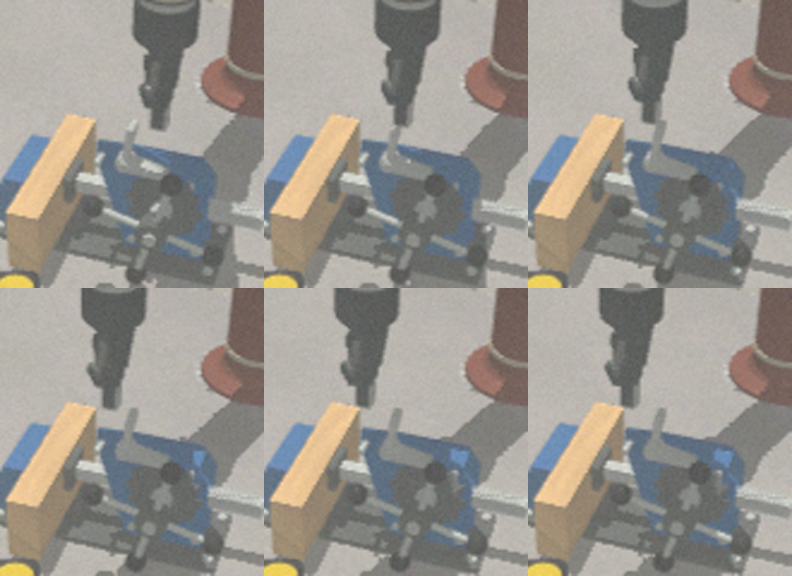

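```bash
python3 - <<'E'
from h import *
s=read_camera("scene")
def proj(c,X): 
    return cv2.projectPoints(np.array([X]),np.array(c["rvec"]),np.array(c["tvec"]),np.array(c["K"]),np.array([c["k1"],0,0,0,0.]))[0].ravel().round(1)
f=lambda p:((p[0]-215)*2.4,(p[1]-110)*2.4)
for z in (.215,.205,.195,.185): print("tile1 tip z",z,np.round(f(proj(s,W(.043,.066,z)))),np.round(f(proj(s,W(.043-.012,.066,z)))))
print("lever",np.round(f(proj(s,W(.041,.0286,.2234)))),"pivot",np.round(f(proj(s,W(.041,.02,.162)))),"ball",np.round(f(proj(s,W(.095,.096,.184)))))
a=np.load("pics/w1.npy",allow_pickle=True).item()
for z in (.352,.342,.332,.322): print("w1 tip",z,proj(a,W(.065,.06,z)))
for n in("w1",): print("lever in w1",proj(a,W(.041,.0286,.2234)),proj(a,W(.041,.02,.162)))
print(arm.read_tool_pos(),arm.read_tool_rot(),Q(1),arm.read_gripper_width())
E
```

```text
tile1 tip z 0.215 [157. 136.] [160. 131.]
tile1 tip z 0.205 [157. 143.] [159. 138.]
tile1 tip z 0.195 [156. 149.] [159. 144.]
tile1 tip z 0.185 [156. 156.] [158. 150.]
lever [129. 124.] pivot [121. 162.] ball [169. 185.]
w1 tip 0.352 [257.3 236. ]
w1 tip 0.342 [257.3 228.8]
w1 tip 0.332 [257.3 222.4]
w1 tip 0.322 [257.3 216.5]
lever in w1 [232.2 211.6] [236.5 200.8]
[ 0.51924658 -0.03186455  0.19903908] [4.83038130e-05 6.30174342e-01 7.76453665e-01 3.75373031e-05] [np.float64(0.0), np.float64(0.6302678504278088), np.float64(0.7763777667586246), np.float64(0.0)] 0.00016092083857608712
```

```bash
python3 - <<'E'
from h import *
t=[]
def snap():
    c=read_camera("scene")["img"][110:230,215:325,::-1]; t.append(cv2.resize(cv2.convertScaleAbs(c,alpha=1.7),(264,288),interpolation=cv2.INTER_CUBIC))
arm.servo_line(W(.043,-.008,.23),rate=.2)
arm.servo_line(W(.043,.066,.23),rate=.2)
arm.servo_line(W(.043,.066,.195),rate=.15)
f0=np.array(arm.read_force());ok=True
for z in (.188,.181,.175):
    arm.servo_line(W(.043,.066,z),rate=.07); f=np.array(arm.read_force())-f0; print(z,f.round(1))
    if abs(f).max()>4: ok=False;break
snap()
if ok:
  for y in (.04,.025,.01,-.003):
    arm.servo_line(W(.043,y,.175),rate=.05); f=np.array(arm.read_force())-f0;print(y,f.round(1)); snap()
    if abs(f).max()>10: break
  arm.dwell(.3);snap()
while len(t)<6:t.append(t[-1])
cv2.imwrite("pics/m5.png",np.vstack([np.hstack(t[:3]),np.hstack(t[3:])]))
print(arm.read_time_s())
E
```

```text
0.188 [ 0.2 -1.3 -0.1]
0.181 [-0.2 -0.3 -0.1]
0.175 [ 0.5 -0.4 -0.2]
0.04 [-0.  -1.   0.6]
0.025 [-0.2 -0.9 -0.1]
0.01 [ 0.3 -1.7 -1. ]
-0.003 [ 0.1 -0.9 -0.8]
18.975
```

View pics/m5.png

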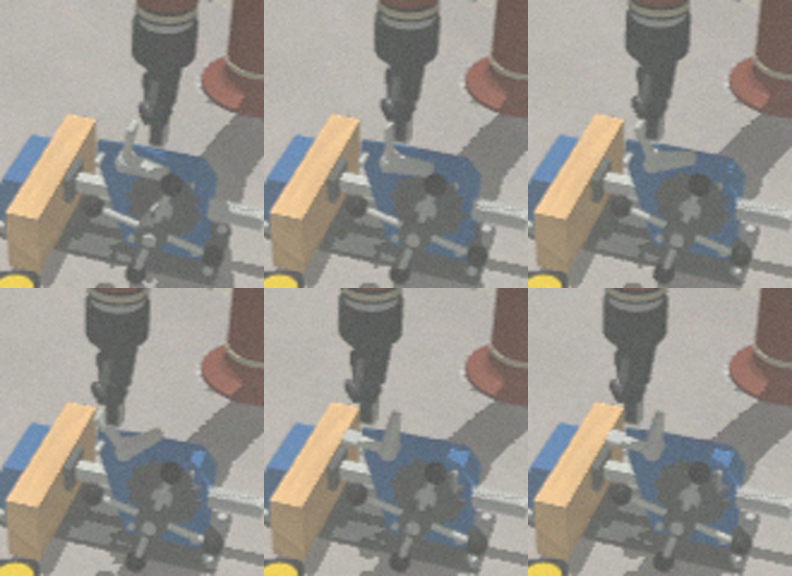

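```bash
python3 - <<'E'
from h import *
arm.servo_line(W(.043,-.003,.235),rate=.2)
arm.servo_line(W(.095,.138,.235),rate=.25)
arm.servo_line(W(.095,.138,.155),rate=.15); f0=np.array(arm.read_force())
for y in (.115,.10,.087):
    arm.servo_line(W(.095,y,.155),rate=.06); print(y,(np.array(arm.read_force())-f0).round(1))
arm.servo_line(W(.095,.10,.155),rate=.1)
arm.servo_line(W(.095,.10,.27),rate=.25)
arm.servo_line(W(.065,.09,.34),rate=.25); wrist("w6")
a=cv2.imread("pics/w6.png")[40:310,130:400]; c=read_camera("scene")["img"][130:240,215:325,::-1]
cv2.imwrite("pics/m6.png",np.hstack([cv2.resize(a,(400,400)),cv2.resize(cv2.convertScaleAbs(c,alpha=1.7),(400,400),interpolation=cv2.INTER_CUBIC)]))
print(arm.read_time_s())
E
```

```text
0.115 [-1.9  2.5  3. ]
0.1 [-0.4  1.   1. ]
0.087 [-0.2  0.9  0.6]
23.6083
```

View pics/m6.png

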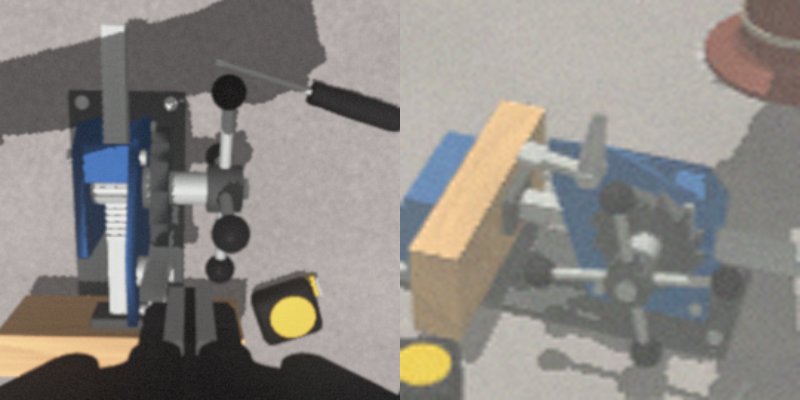

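```bash
python3 - <<'E'
from h import *
s=read_camera("scene");a=np.load("pics/w6.npy",allow_pickle=True).item()
A=lambda u,v:((u+.5)*.675+129.5,(v+.5)*.675+39.5)
B=lambda u,v:((u+.5)*.275+214.5,(v+.5)*.275+129.5)
def loc(X):
    d=np.array(X)[:2]-np.array(P[:2]);c,n=np.cos(P[2]),np.sin(P[2]);return np.round([c*d[0]+n*d[1],-n*d[0]+c*d[1],X[2]],4)
w=dict(top=(231,233),py=(228,92),my=(219,268));q=dict(top=(219,198),py=(327,282),my=(138,270),bot=(247,351))
X={k:loc(tri(ray(a,A(*w[k])),ray(s,B(*q[k])))[0]) for k in w};print(X)
d=X["py"]-X["my"];print("angle from horizontal",np.arctan2(d[2],d[1]),"wheel",np.arctan2(d[2],d[1])+.2618)
# scene only: ray onto plane x=.095
for k in q:
    o,dd=ray(s,B(*q[k]));lo=loc(o);l1=loc(o+dd);v=l1-lo;r=lo+v*(.095-lo[0])/v[0];print(k,r, np.degrees(np.arctan2(r[1]-.075,r[2]-.105)))
print(loc(plane(a,A(*w["top"]),.186)))
E
```

```text
{'top': array([0.0938, 0.0632, 0.1869]), 'py': array([0.0944, 0.1584, 0.1233]), 'my': array([ 0.0919, -0.0026,  0.0905])}
angle from horizontal 0.20097635142056686 wheel 0.46277635142056683
top [0.095      0.06372206 0.18775475] -7.760548368374084
py [0.095      0.1578707  0.12371949] 77.27120367378613
my [ 0.095      -0.00338116  0.09384825] -98.09746187122416
bot [0.095      0.09605115 0.02790351] 164.72770079595617
[0.0938 0.0625 0.186 ]
```

```bash
python3 - <<'E'
from h import *
arm.servo_line(W(.095,.11,.27),rate=.25)
arm.servo_line(W(.095,.11,.155),rate=.2)
arm.servo_line(W(.095,.082,.155),rate=.06); print(F()); arm.dwell(.1)
arm.servo_line(W(.095,.11,.155),rate=.1)
arm.servo_line(W(.095,.11,.26),rate=.25)
arm.servo_line(W(.043,-.012,.26),rate=.25)
arm.servo_line(W(.043,-.012,.168),rate=.12); f0=np.array(arm.read_force())
for y in (.01,.03,.045,.06):
    arm.servo_line(W(.043,y,.168),rate=.06); f=np.array(arm.read_force())-f0;print(y,f.round(1))
    if abs(f).max()>10: print("stop");break
arm.dwell(.3)
arm.servo_line(W(.043,y,.26),rate=.2)
arm.servo_line(W(.065,.09,.34),rate=.25); wrist("w7")
a=cv2.imread("pics/w7.png")[40:310,130:400]; c=read_camera("scene")["img"][130:240,215:325,::-1]
cv2.imwrite("pics/m7.png",np.hstack([cv2.resize(a,(400,400)),cv2.resize(cv2.convertScaleAbs(c,alpha=1.7),(400,400),interpolation=cv2.INTER_CUBIC)]))
print(arm.read_time_s())
E
```

```text
[ 0.8 -0.3  0.2]
0.01 [ 0.3 -0.5  1.9]
0.03 [-0.8  0.5  0. ]
0.045 [-0.2  0.5  0.2]
0.06 [ 0.6  0.4 -0.5]
31.475
```

View pics/m7.png

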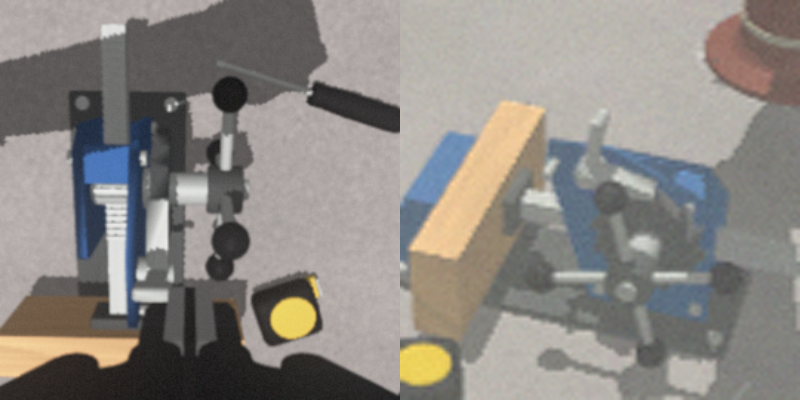

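```bash
python3 - <<'E'
from h import *
n=read_camera("scene")["img"];o=cv2.imread("pics/scene0.png")[:,:,::-1]
for nm,i in(("old",o),("new",n)):
    i=i.astype(float); g=i[...,0][159:178,258:280]  # red channel: blue cheek is dark
    print(nm); print(g.astype(int))
c=o[158:176,262:276].copy(); r=cv2.matchTemplate(n[148:188,252:288].copy(),c,cv2.TM_CCOEFF_NORMED);print(cv2.minMaxLoc(r),"same place=(10,10)")
s=read_camera("scene");B=lambda u,v:((u+.5)*.275+214.5,(v+.5)*.275+129.5)
def loc(X):
    d=np.array(X)[:2]-np.array(P[:2]);c,n=np.cos(P[2]),np.sin(P[2]);return np.array([c*d[0]+n*d[1],-n*d[0]+c*d[1],X[2]])
R=[]
for q in ((211,198),(251,351),(327,277),(138,272)):
    a,d=ray(s,B(*q));lo=loc(a);v=loc(a+d)-lo;R.append(lo+v*(.095-lo[0])/v[0])
d=R[0]-R[1];print("w tb",.2618-np.arctan2(d[1],d[2]));d=R[2]-R[3];print("w py-my",.2618+np.arctan2(d[2],d[1]))
E
```

```text
old
[[105 107 109 108 107 107 107 109 109 108 108 106 107 110 110 109 111 111
  109 107 108 108]
 [105 109 105 105 106 107 110 107 108 106 106 104 118 118 112 111 107 111
  110 107 108 109]
 [106 110 110 109 109 106 109 111 109 108 108 114 119 110 101 111 111 110
  109 109 108 110]
 [107 108 108 106 108 107 108 108 108 107 106 118 113 100  94 109 110 108
  108 110 111 108]
 [110 108 108 105 107 109 105 108 109 112 116 116 110  91  96 111 108 110
  113 110 108 111]
 [110 109 107 108 108 106 107 110 110 105  99 104 100  85 106 110 111 108
  110 109 108 108]
 [108 107 107 106 107 109 108 107 106  95  84  82  81  86 104 109 109 110
  110 107 107 107]
 [107 107 107 106 105 105 107 108 105  91  87  82  83  93 108 108 108 109
  108 110 109 106]
 [102 103 105 105 107 106 107 108 103  90  84  83  83  97 108 107 109 108
  108 110 111 110]
 [ 79  83  92  94 106 107 104 102 100  88  83  83  85 105 106 109 109 107
  111 112 109 110]
 [ 54  60  54  58  60  62  70  73  83  84  85  81  88 105 107 106 108 109
  109 109 111 112]
 [ 56  56  54  57  55  55  56  59  70  83  82  79  67  65  71  83  93  94
[... 1875 characters left out ...]
  77  91]
 [ 55  58  59  55  55  57  59  73  89  84  83  80  72  58  56  57  55  55
   62  62  63  59]
 [ 70  55  56  58  57  57  74  96  90  84  86  89  94  70  56  60  56  54
   55  59  59  59]
 [ 92  59  57  55  56  60  84  98  86  85  83  82  89  84  60  58  56  55
   56  54  55  60]
 [ 70  58  55  59  60  72  97 102  87  81  83  80  81  81  79  72  68  65
   60  56  58  56]
 [ 56  58  58  55  59  78 102 101 102  84  82  82  82  79  84  80  93 106
   88  66  59  58]
 [ 54  56  56  57  68  83  88 103 105  87  80  81  82  83  82  85 101 119
  113 100  85  72]]
(-0.1396721750497818, 0.9700201153755188, (22, 4), (10, 10)) same place=(10,10)
w tb 0.5250316807012227
w py-my 0.48981337725223817
```

```bash
python3 -c "
from workcell import job
print(job.hand_in())"
```

```text
the job is handed in; nothing more can be done
None
```

I handed in the job with the cramp eased by one notch: the wheel measures about 0.51 rad and the pawl is seated in the next notch. The first two attempts to tip the pawl passed over it without moving it. The arm is clear of everything; the hand-in did not report a result.

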